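Index the nozzle service stand to the height gauge

TASK

Take the failed print that stands in the way off the round service stand and put it in the scrap bin. Then pull up the sprung plunger by its knob, swing the arm with the print head round, the way that the bolted stop post does not block, until the nozzle stands over the stepped height gauge, and let the plunger drop fully home in the slot there. Leave the spool, the bottle and the screwdriver where they are.

Things in the scene. Friction and masses are not known exactly. Their poses are not given: they have to be found in the camera images.
- base: Fixed round stand: dark deck 336 mm across, 20 mm thick, turned any way. Origin: centre of its underside on the table, on the vertical turning axis of the head; z up; at the start the arm points along its x axis. A toothed steel index ring on the deck (58 to 82 mm from the axis, top 62 mm above the table) has 12 slots 10 mm wide, one every 30 degrees from the base's x axis.
- head (a joint): Turning of the head about the vertical axis, rad, counter-clockwise from above positive; 0 = arm along the base's x axis, locked, as it starts. Light friction (0.04 N m), can turn past half a turn either way but for the stop. Hub 44 mm in diameter, top 130 mm above the table; flat arm 34 mm wide, 90 to 102 mm above the table, reaching 150 mm from the axis.
- plunger (a joint): Lift of the plunger, m: 0 = fully home, its 8 mm round-nosed pin 9 mm deep in a slot; 0.018 = top of travel. Above 0.009 the pin is clear of the ring and the head can turn; resting on a tooth it reads about 0.009. A spring pushes it down, about 5 N at home and 9 N at the top. The pin has 1 mm play each side in a slot and centres itself if let go within about 2 mm of it.
- knob_grip (a point): Middle of the plunger's round black knob, on its axis, 70 mm from the head's turning axis; 140 mm above the table when home, rising with the plunger. Knob 24 mm in diameter, 130 to 156 mm above the table when home (it tapers below); it spins freely on the pin, so a gripper holding it need not turn with the head. 28 mm of free room towards the print head, 36 mm towards the hub.
- nozzle (a point): Tip of the brass nozzle under the print head at the arm's outer end, 130 mm from the turning axis, 66 mm above the table; it passes above all three stations. The print head above the arm is a finned block 40 mm radially (110 to 150 mm from the axis) by 44 mm, its top 142 mm above the table.
- print: The failed print, loose: an off-white plastic tower, rectangular column 26 mm (x) by 22 mm (y), on a foot plate 42 x 36 x 4 mm, 100 mm tall in all, with a small slanted strut low on its +x side, about 60 g. It stands on the deck in the arm's path, to one side of the arm. Origin: centre of its underside; z up its length; any yaw.
- print_mid (a point): Middle of the failed print, 50 mm up its column from its underside.
- stop: Stop post bolted to the deck on the other side of the arm: round steel, 20 mm in diameter, on a 36 mm flange, 100 mm tall. The arm cannot pass it. Origin: centre of its underside.
- gauge: Height gauge, the target station, bolted to the deck 130 mm from the turning axis beside a slot: a stepped round steel puck, 44 mm, then 26 mm, then a 10 mm button, 38 mm tall. It sits at 120, 180 or 240 degrees from the base's x axis. Origin: centre of its underside.
- cup: Another station, not the target: a plain open aluminium cup, 44 mm across, 36 mm tall, bolted to the deck. Origin: centre of its underside.
- rack: Another station, not the target: a square aluminium block 36 mm wide with four small brass nozzles on top, 31 mm tall, bolted to the deck. Origin: centre of its underside.
- bin: Scrap bin, fixed: open grey box 140 x 140 mm, 70 mm tall, walls and floor about 4 mm. Origin: centre of its underside.
- spool: Bystander: filament spool lying flat, 156 mm across, 56 mm high. Origin: centre of its underside.
- glue: Bystander: glue bottle, 36 mm across, 100 mm tall. Origin: centre of its underside.
- driver: Bystander: screwdriver lying on the table, 160 mm long, along its x axis. Origin near its middle on the underside.
Mind the look-alikes: they are no part of the job. Leave any pink look-alike of the print alone. Of the things that look like the bin, the smaller one is meant.

How it is judged:
By the outcome, as a careful person would: the job done as asked, in the order asked, and still so for the second after the job is handed in, with the robot touching nothing.
It also fails if it takes over 64 s, if anything falls off the work surface, if the arm or the gripper's body presses on something with over 40 N, if the wrist force passes 120 N, or if a joint passes its speed limit or range.

ROBOT

A 6-joint arm with a two-finger parallel gripper is mounted at the origin on the work surface. World frame = base frame: x ahead of the robot, y to its left, z up, the work surface at z = 0. Lengths are in m, angles in degrees, forces in N, time in s.
With the tool pointing down it reaches from about 0.35 to 0.875 m from the base axis. Payload 4.2 kg.
Tool frame: the origin (TCP) lies midway between the tips of the shut fingers; the grasp point (between the pads) lies 19 mm behind it; y points along the fingers, z is the direction in which the jaws open and shut, and the axes are right-handed (so a half turn about y gives the same grasp; the last joint's range is limited). The gripper opens to 87 mm and grips with 3 to 60 N. Pads are 19 mm wide; open, the fingers measure 117 mm over their backs; the gripper's body (75 mm by 190 mm) begins 51 mm behind the grasp point.
Start: joints at [79.274, 22.042, 0.453, 0, -68.411, -14.817], TCP at [0.269, 0.564, 0.223] pointing down, gripper open.
Joint ranges: [-179.83, 179.83], [-69.29, 118.12], [-61.27, 80.66], [-181.25, 117.63], [-171.15, -9.14], [-177.46, 177.46]. Speed limits (degrees/s): [159.86, 159.86, 180, 180, 180, 180].

INTERFACE

Orientations are given as [roll, pitch, yaw] about the fixed x, y, z axes, in that order (R = Rz(yaw) Ry(pitch) Rx(roll)).
In Python, from workcell import env gives the robot as it stands. The module is installed in compiled form; this text tells all that it offers. Calls block until the motion is done:
- env.goto(position, orientation): joint-space move of the TCP to a pose.
- env.move_straight(position, rotation=None, rate=0.15, force_limit=None): straight line of the TCP; rotation=None keeps the orientation; rate is the mean speed in m/s. With force_limit (N) it stops when the force on the tool has changed by that much, and returns True; else False.
- env.set_joints(angles): joint-space move.
- env.gripper_to(opening, grasp_force=None): opening from 0.0 (shut) to 1.0 (fully open); grasp_force is the grip in N (None keeps the last); returns when the fingers have stopped.
- env.dwell(seconds).
- env.inverse_kinematics(position, orientation): joint angles nearest the present ones, or None.
- env.read_state(): the state.
- env.grab_frame(name): name is "scene" or "top" or "wrist"; returns a dict with "image" (420x560x3 uint8, blue, green, red), "fx", "fy", "cx", "cy" (pixels), "position" and "orientation" of the camera in the world. Camera axes: x right, y up, looking along -z (the intrinsics and any distortion apply to the point x, -y, -z); pixel columns grow to the right and rows downward; lengths in m; the calibration is good to about 2 mm. A picture is of the moment at which its call begins. There is no depth.
A pose or a line that the arm cannot do raises env.Unreachable and nothing moves.
- env.close_job(): hands the job in, once; it reports no verdict.
Trained networks look in a picture, given as the dict that the camera call returned (one of the last four; its "shot" number tells which), for a name from the list of things; names that differ only in an ending like _2 or _b are one class to them, and where a whole thing is asked for, a point or a joint stands for the part that bears it (a point fixed in the world has none). Each returns a list of dicts, best first, with "score" (0 to 1); they miss things now and then, are a little off and sometimes report something else, mostly with a low value. They report only what shows in the picture. A call takes as long as a camera call. They do not tell look-alikes from the thing itself.
- env.search_frame(picture, thing): "xyz" ([x, y, z] in m, in world coordinates, good to about 4 mm: the middle of the surface that is visible of it).
- env.trace(picture, thing): "mask" (420x560 bool, what is visible of it).
The state is a dict: "clock": time; "joint_positions": joint angles; "qvel": joint speeds; "joint_torque": joint torques, N m; "position": TCP position; "tool_rot": TCP orientation; "force": force on the tool from outside, world axes, zero at the start; "wrist_torque": the same for the moment, N m; "opening": opening from 0.0 (shut) to 1.0 (fully open).
Only numpy, scipy, OpenCV 4.12 (cv2) and the standard library are available. Lean on these libraries where they do the work, as an engineer would, in place of code of your own. Each camera call takes 0.05 s, during which the arm holds its last target.

## Working session

There is one attempt and no reset: what is moved stays moved. The work goes in short steps, each a Python script; the robot and the scene stay as the last script left them, time stands still between calls to the robot, and variables do not carry over. Pictures are saved under pics/ and viewed, and the job is handed in when it is done.

```bash
mkdir -p pics; ls; cat > h.py <<'E'
import numpy as np, cv2
from workcell import env
from scipy.spatial.transform import Rotation as R
def Rm(o): 
    o=np.array(o,float)
    return R.from_euler('xyz',o,degrees=True).as_matrix() if o.shape==(3,) else o
def ray(p,u,v):
    d=np.array([(u-p['cx'])/p['fx'],-(v-p['cy'])/p['fy'],-1]); return np.array(p['position']),Rm(p['orientation'])@d
def atz(p,u,v,z):
    o,d=ray(p,u,v); return o+d*(z-o[2])/d[2]
def proj(p,X):
    c=Rm(p['orientation']).T@(np.array(X)-p['position']); return p['cx']+p['fx']*c[0]/-c[2], p['cy']-p['fy']*c[1]/-c[2]
E
python3 - <<'E'
from h import *
s=env.read_state(); print(s)
for n in('scene','top','wrist'):
    p=env.grab_frame(n); cv2.imwrite(f'pics/a_{n}.png',p['image'])
    print(n,{k:v for k,v in p.items() if k!='image'})
    for t in ['base','knob_grip','nozzle','print','stop','gauge','cup','rack','bin','spool','glue','driver']:
        print(t,[(np.round(d['xyz'],3).tolist(),round(d['score'],2)) for d in env.search_frame(p,t)])
E
```

```text
pics
{'clock': 0.0, 'joint_positions': array([ 7.92736094e+01,  2.20921888e+01,  3.76938286e-01, -3.12285356e-02,
       -6.84112703e+01, -1.48157092e+01]), 'qvel': array([ 0.02997671,  0.035517  , -0.06938727, -0.0554888 , -0.00219974,
       -0.0891071 ]), 'joint_torque': array([ 2.34793915e-04, -3.90657985e+01,  1.87399632e+01,  4.21959624e+00,
        1.09762445e-02, -1.95092848e-04]), 'position': array([0.26919962, 0.56335558, 0.22141937]), 'tool_rot': array([-8.98702640e+01,  4.30565691e-03,  1.54446383e+02]), 'force': array([ 0.03043506, -0.49323586, -0.04068514]), 'wrist_torque': array([-0.0115289 ,  0.03182515,  0.0064409 ]), 'opening': 1.0033774202388184}
scene {'fx': 456.3929179061325, 'fy': 456.3929179061325, 'cx': 275.34075743969436, 'cy': 210.94585124007625, 'position': array([0.98192475, 0.62842033, 1.04044185]), 'orientation': array([ 37.73308163,  -0.95116177, 137.41516713]), 'shot': 1}
base [([0.577, -0.012, 0.019], 0.73), ([0.593, -0.17, 0.046], 0.19)]
knob_grip []
nozzle [([0.502, -0.018, 0.116], 0.62)]
print [([0.498, -0.119, 0.09], 0.85), ([0.24, -0.247, 0.051],
[... 915 characters left out ...]
[0.607, -0.166, 0.037], 0.53)]
rack [([0.649, 0.054, 0.04], 0.48)]
bin [([0.566, 0.578, 0.004], 0.91), ([0.482, 0.332, 0.004], 0.77)]
spool [([0.454, -0.327, 0.056], 0.97)]
glue [([0.654, 0.051, 0.042], 0.69), ([0.712, 0.242, 0.066], 0.46)]
driver [([0.687, -0.269, 0.025], 0.58), ([0.541, 0.074, 0.052], 0.42)]
wrist {'fx': 316.24245782051867, 'fy': 316.24245782051867, 'cx': 280.56625211984937, 'cy': 211.74552033389946, 'position': array([0.3408282 , 0.52985189, 0.38606263]), 'orientation': array([-1.65787991e+01,  3.02418177e-04, -1.15479907e+02]), 'shot': 3}
base []
knob_grip []
nozzle []
print []
stop []
gauge []
cup []
rack []
bin [([0.469, 0.617, 0.051], 0.79)]
spool []
glue []
driver []
```

View pics/a_scene.png

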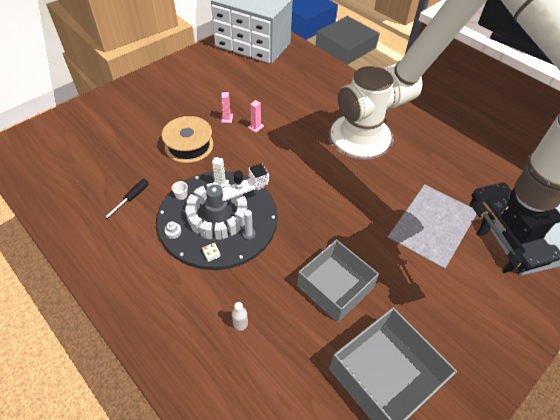

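View pics/a_top.png

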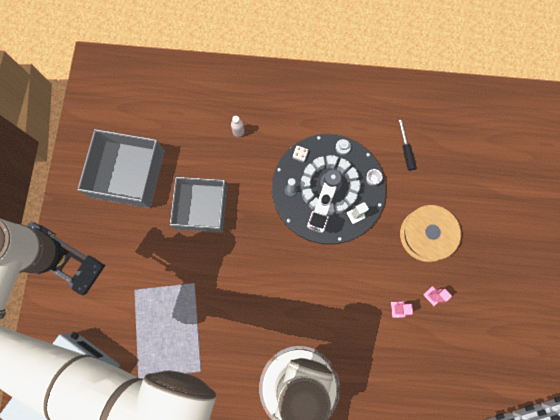

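```bash
python3 -c "
import cv2
a=cv2.imread('pics/a_top.png')[190:400,170:390];cv2.imwrite('pics/a_topc.png',cv2.resize(a,None,fx=2.85,fy=2.85,interpolation=3))
a=cv2.imread('pics/a_scene.png')[120:330,60:330];cv2.imwrite('pics/a_scenec.png',cv2.resize(a,None,fx=2.8,fy=2.8,interpolation=3))"
```

```text
(no output)
```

View pics/a_topc.png

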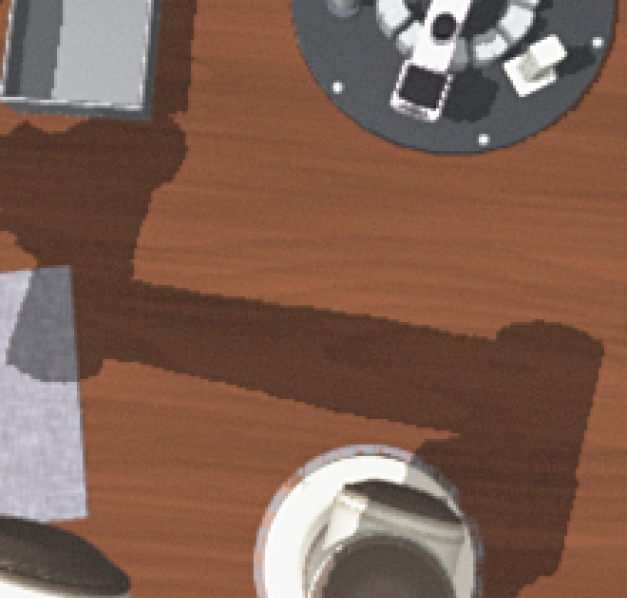

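View pics/a_scenec.png

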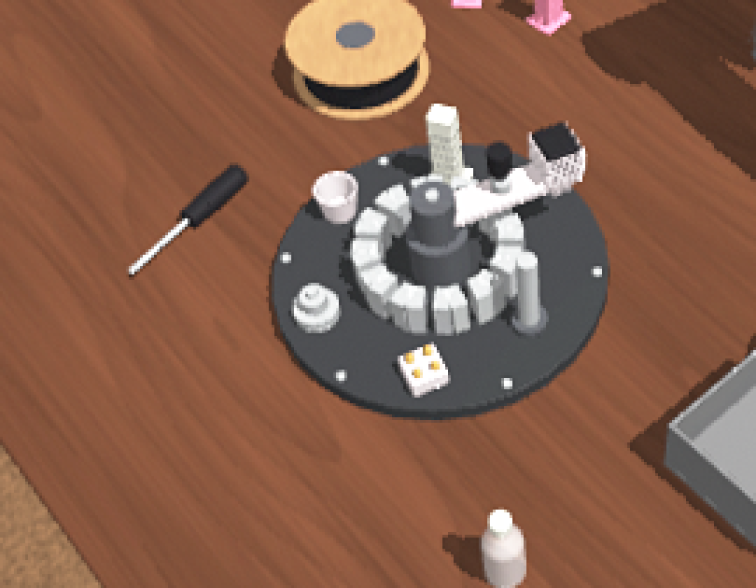

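The picture shows the off-white print at scene (218,172) / top (357,213). The pink copies at scene (226,107) and (256,115) are look-alikes. The smaller bin is at scene (338,278) / top (198,204); the larger one at scene (392,362) is the look-alike. The stop post is at top (290,187), so the head must turn through the print's side. I'll get a closer crop and measure the base.

```bash
python3 - <<'E'
from h import *
p=env.grab_frame('top')
im=p['image']
cv2.imwrite('pics/b_top.png',cv2.resize(im[125:255,255:410],None,fx=4.6,fy=4.6,interpolation=cv2.INTER_CUBIC))
m=env.trace(p,'base'); print([(d['score'],d['mask'].sum()) for d in m])
# deck fit: dark pixels
hsv=cv2.cvtColor(im,cv2.COLOR_BGR2HSV)
mk=((hsv[...,1]<75)&(hsv[...,2]<100)).astype(np.uint8); 
mk[:,:262]=0; mk[:,395:]=0; mk[:125]=0; mk[255:]=0
cs,_=cv2.findContours(mk,cv2.RETR_EXTERNAL,cv2.CHAIN_APPROX_NONE); c=max(cs,key=cv2.contourArea)
h=cv2.convexHull(c)[:,0,:]
P=np.array([atz(p,u,v,.02)[:2] for u,v in h])
from scipy.optimize import least_squares
r=least_squares(lambda q:np.hypot(P[:,0]-q[0],P[:,1]-q[1])-q[2],[.55,-.05,.168],loss='soft_l1',f_scale=.002)
print(r.x, np.abs(r.fun).max())
for t in ['print','stop','gauge','cup','rack','nozzle','knob_grip','bin']:
    for d in env.trace(p,t):
        mm=d['mask']; ys,xs=np.nonzero(mm); print(t,round(d['score'],2),mm.sum(),xs.mean(),ys.mean(),xs.min(),xs.max(),ys.min(),ys.max())
E
```

```text
[(0.68, np.int64(8862))]
[ 0.56550736 -0.04373568  0.16721357] 0.001205142504814738
print 0.68 265 400.00754716981135 308.4867924528302 391 411 301 316
print 0.61 312 436.50320512820514 294.95512820512823 424 450 287 304
stop 0.61 160 290.60625 187.89375 285 296 178 196
gauge 0.72 168 342.5 146.48809523809524 336 349 139 153
cup 0.48 182 373.05494505494505 176.95604395604394 366 380 169 184
rack 0.41 2840 198.1330985915493 203.98521126760562 170 226 176 232
nozzle 0.79 936 323.9337606837607 200.54594017094018 307 340 169 231
knob_grip 0.21 221 357.5429864253394 212.1945701357466 348 366 202 222
bin 0.61 5081 121.09250147608738 168.04585711474118 77 163 129 206
bin 0.6 2760 198.04239130434783 204.03115942028987 170 226 177 231
bin 0.46 9001 326.8653482946339 189.67681368736808 272 384 134 243
bin 0.36 856 324.0806074766355 200.2967289719626 308 340 170 230
```

View pics/b_top.png

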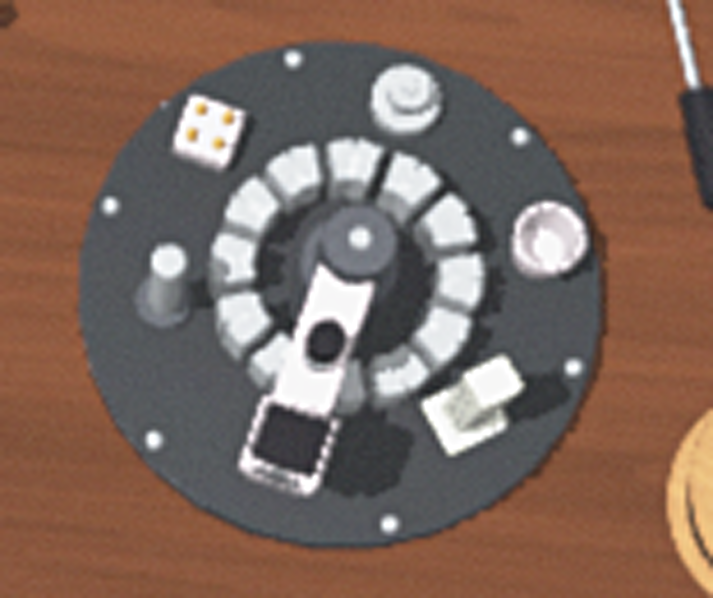

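```bash
python3 - <<'E'
from h import *
p=env.grab_frame('top')
C=np.array([.5655,-.0437])
def px(x,y): return (x+.5)/4.6+255-.5,(y+.5)/4.6+125-.5
for n,x,y,z in [('hub',359,237,.133),('knob',326,341,.156),('headtop',292,437,.142),('gauge',405,97,.02+.012),('gaugebtn',412,88,.058),('cup',550,237,.056),('rack',209,130,.05),('stoptop',168,262,.12),('stopbase',160,303,.02),('printtop',493,381,.12),('pt1',487,355,.12),('pt2',524,382,.12),('pt3',499,407,.12),('pt4',462,381,.12),('foot1',423,406,.024),('foot2',451,454,.024),('foot3',510,432,.024)]:
    w=atz(p,*px(x,y),z)[:2]; d=w-C; print(n,w.round(4),'r',np.hypot(*d).round(4),'ang',np.degrees(np.arctan2(d[1],d[0])).round(1))
d=[d for d in env.trace(p,'bin') if 2500<d['mask'].sum()<3200][0]
c=cv2.findContours(d['mask'].astype(np.uint8),0,1)[0][0]
bx=cv2.boxPoints(cv2.minAreaRect(c)); print('bin',[atz(p,u,v,.07)[:2].round(4) for u,v in bx])
s=env.grab_frame('scene'); print([ (np.array(proj(s,[*C,z]))).round(1) for z in (.02,.13)])
E
```

```text
hub [ 0.5667 -0.0422] r 0.0019 ang 50.8
knob [ 0.4965 -0.0249] r 0.0715 ang 164.7
headtop [ 0.4421 -0.0105] r 0.1278 ang 164.9
gauge [ 0.6943 -0.0766] r 0.1329 ang -14.3
gaugebtn [ 0.6908 -0.0775] r 0.1298 ang -15.1
cup [ 0.6009 -0.1694] r 0.1306 ang -74.3
rack [0.6541 0.0485] r 0.1279 ang 46.1
stoptop [0.5452 0.0682] r 0.1137 ang 100.3
stopbase [0.546 0.07 ] r 0.1153 ang 99.7
printtop [ 0.4902 -0.1271] r 0.1124 ang -132.1
pt1 [ 0.5055 -0.1229] r 0.0993 ang -127.2
pt2 [ 0.4912 -0.1452] r 0.1258 ang -126.2
pt3 [ 0.475  -0.1314] r 0.126 ang -135.9
pt4 [ 0.4886 -0.109 ] r 0.1009 ang -139.6
foot1 [ 0.4929 -0.1006] r 0.0922 ang -141.9
foot2 [ 0.4638 -0.1198] r 0.1271 ang -143.2
foot3 [ 0.4811 -0.1561] r 0.1405 ang -126.9
bin [array([0.3916, 0.393 ]), array([0.5461, 0.4072]), array([0.5524, 0.2496]), array([0.3979, 0.2393])]
[array([216.5, 214. ]), array([212.9, 188.5])]
```

The base solves cleanly. Its axis is at (0.5655,-0.0437), x at 165°, and the gauge sits at +180° (-15° world). The stop is at -65°, so the swing is +180° counter-clockwise. Next I'll hover over the print and refine its yaw with the wrist camera.

```bash
python3 - <<'E'
from h import *
env.goto([.487,-.127,.27],[-90,0,60])
s=env.read_state(); print(s['clock'],s['joint_positions'].round(1),s['position'])
p=env.grab_frame('wrist'); np.save('w.npy',p,allow_pickle=True)
cv2.imwrite('pics/c_w.png',p['image'])
for t in ['print','gauge','knob_grip','nozzle']:
    print(t,[(np.round(d['xyz'],3).tolist(),round(d['score'],2)) for d in env.search_frame(p,t)])
print(proj(p,[.49,-.127,.12]))
E
```

```text
5.1667 [  4.    8.2 -11.7  -0.  -70.1 -33.9] [ 0.4872741  -0.12643706  0.26988173]
print [([0.485, -0.133, 0.102], 0.73)]
gauge []
knob_grip [([0.488, -0.035, 0.135], 0.47)]
nozzle [([0.494, -0.037, 0.104], 0.86)]
(np.float64(278.5225376202516), np.float64(198.47186683478535))
```

View pics/c_w.png

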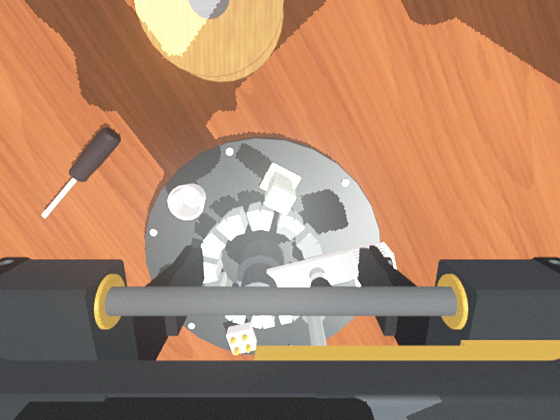

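```bash
python3 - <<'E'
import cv2,numpy as np
a=cv2.imread('pics/c_w.png')[150:230,230:340];cv2.imwrite('pics/c_wc.png',cv2.resize(a,None,fx=7,fy=7,interpolation=2))
E
```

```text
(no output)
```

View pics/c_wc.png

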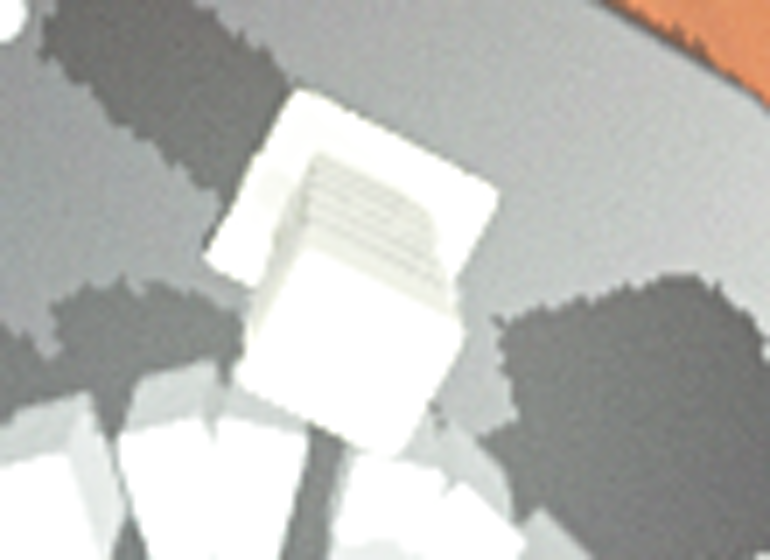

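The close crop shows the off-white print alone, with its top corners at about (272,185), (296,196), (285,215) and (264,204).

```bash
python3 - <<'E'
from h import *
p=np.load('w.npy',allow_pickle=True).item()
f=lambda x,y,z: atz(p,(x+.5)/7+229.5,(y+.5)/7+149.5,z)[:2]
T=[f(298,245,.12),f(465,325,.12),f(388,458,.12),f(240,380,.12)]
F=[f(303,90,.024),f(497,195,.024),f(207,257,.024)]
for n,Q in(('top',T),('foot',F)):
    print(n,np.round(Q,4))
a=lambda d:(np.hypot(*d).round(4),np.degrees(np.arctan2(d[1],d[0])).round(1))
print(np.mean(T,0),[a(T[(i+1)%4]-T[i]) for i in range(4)])
print((F[1]+F[2])/2,a(F[1]-F[0]),a(F[2]-F[0]))
# knob
print('cam',p['position'])
E
```

```text
top [[ 0.4884 -0.1427]
 [ 0.4733 -0.1204]
 [ 0.493  -0.1083]
 [ 0.5059 -0.1296]]
foot [[ 0.4851 -0.1514]
 [ 0.4635 -0.1165]
 [ 0.5166 -0.1333]]
[ 0.49013104 -0.12525114] [(np.float64(0.027), np.float64(124.1)), (np.float64(0.0231), np.float64(31.4)), (np.float64(0.0248), np.float64(-58.7)), (np.float64(0.0219), np.float64(-143.1))]
[ 0.49005511 -0.12490773] (np.float64(0.0411), np.float64(121.7)) (np.float64(0.0363), np.float64(29.9))
cam [ 0.44850516 -0.19472231  0.43340626]
```

```bash
python3 - <<'E'
from h import *
P=[.490,-.1255]
for y in(-58,122):
    print(y,[env.inverse_kinematics(q,[-90,0,y]) for q in ([*P,.086],[.472,.322,.2])])
E
```

```text
-58 [array([ 4.05073733e+00,  1.91424264e+01, -2.65426822e+01, -2.54444375e-14,
       -4.43148913e+01, -1.52050737e+02]), array([ 50.54285793,  17.82886028,  -9.23452444,   0.        ,
       -62.93661528, 161.45714207])]
122 [array([ 4.05073733e+00,  1.91424264e+01, -2.65426822e+01,  2.54444375e-14,
       -4.43148913e+01,  2.79492627e+01]), array([ 50.54285793,  17.82886028,  -9.23452444,   0.        ,
       -62.93661528, -18.54285793])]
```

```bash
python3 - <<'E'
from h import *
P=[.490,-.1255]
env.goto([*P,.20],[-90,0,122])
print(env.move_straight([*P,.087],force_limit=15,rate=.1))
env.gripper_to(0.0,20)
s=env.read_state(); print(s['clock'],s['opening'],s['position'],s['force'])
p=env.grab_frame('scene'); cv2.imwrite('pics/d_s.png',p['image'][100:310,100:380].repeat(2,0).repeat(2,1))
env.move_straight([*P,.12],rate=.08)
s=env.read_state(); print(s['clock'],s['opening'],s['force'])
p=env.grab_frame('scene'); cv2.imwrite('pics/d_s2.png',p['image'][100:310,100:380].repeat(2,0).repeat(2,1))
E
```

```text
False
8.775 0.2523924611599773 [ 0.48998048 -0.12549247  0.08697014] [ 0.1912274  -0.01908563 -0.28809037]
9.3917 0.2509529562760329 [ 0.04819064  0.51379942 -1.12040966]
```

View pics/d_s2.png

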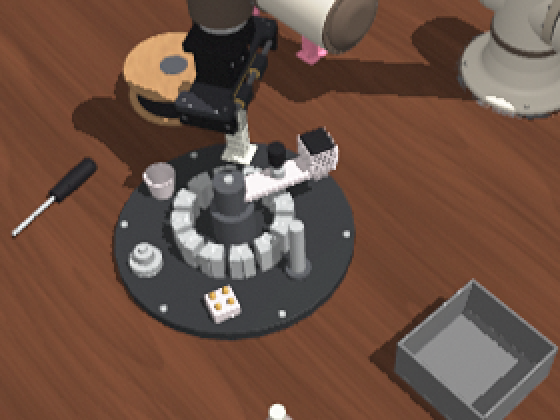

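The print is held at 22 mm and clear of the deck. Next it goes into the smaller bin.

```bash
python3 - <<'E'
from h import *
env.move_straight([.490,-.1255,.27],rate=.2)
env.goto([.472,.322,.27],[-90,0,94])
print(env.move_straight([.472,.322,.080],rate=.15,force_limit=12))
s=env.read_state(); print(s['clock'],s['opening'],s['position'],s['force'])
p=env.grab_frame('scene'); cv2.imwrite('pics/e_s.png',p['image'][180:400,220:500].repeat(2,0).repeat(2,1))
E
```

```text
False
13.4 0.2533504214782 [0.47250071 0.32246447 0.0809084 ] [-0.20852807 -0.38128518 -0.46328601]
```

View pics/e_s.png

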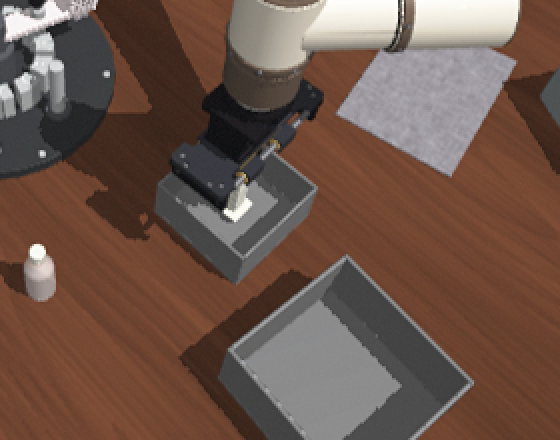

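```bash
python3 - <<'E'
from h import *
print(env.move_straight([.472,.322,.066],rate=.05,force_limit=5))
env.gripper_to(.45)
env.move_straight([.472,.322,.25],rate=.25)
s=env.read_state(); print(s['clock'],s['opening'],s['position'],s['force'],s['joint_positions'].round(1))
p=env.grab_frame('scene'); cv2.imwrite('pics/f_s.png',p['image'][180:400,220:500].repeat(2,0).repeat(2,1))
C=np.array([.5655,-.0437])
for y0 in (165,-15):
  for k in range(0,181,30):
    a=np.radians(165+k); q=C+.07*np.array([np.cos(a),np.sin(a)])
    j=env.inverse_kinematics([*q,.137],[-90,0,y0+k]); print(y0,k,None if j is None else j.round(0))
E
```

```text
True
15.2583 0.45062918692138515 [0.47114296 0.32141587 0.24839845] [ 0.22810618 -0.76499143  0.43172386] [ 50.6  15.7  -5.   -0.  -69.3 -46.5]
165 0 [ 16.  15. -24.   0. -51.  59.]
165 30 [ 11.  15. -24.   0. -51.  94.]
165 60 [  8.  17. -21.   0. -52. 127.]
165 90 [  5.  20. -16.   0. -54. 160.]
165 120 [   5.   23.  -11.    0.  -56. -170.]
165 150 [   6.   26.   -7.   -0.  -58. -141.]
165 180 [   9.   27.   -5.   -0.  -58. -114.]
-15 0 [  16.   15.  -24.   -0.  -51. -121.]
-15 30 [ 11.  15. -24.  -0. -51. -86.]
-15 60 [  8.  17. -21.   0. -52. -53.]
-15 90 [  5.  20. -16.   0. -54. -20.]
-15 120 [  5.  23. -11.   0. -56.  10.]
-15 150 [  6.  26.  -7.   0. -58.  39.]
-15 180 [  9.  27.  -5.   0. -58.  66.]
```

View pics/f_s.png

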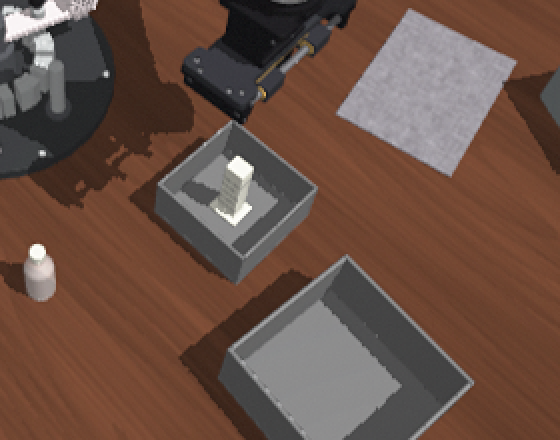

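The print stands inside the smaller bin. Next is the knob.

```bash
python3 - <<'E'
from h import *
C=np.array([.5655,-.0437])
a=np.radians(165); K=C+.07*np.array([np.cos(a),np.sin(a)])
env.goto([*K,.23],[-90,0,-15])
p=env.grab_frame('wrist'); cv2.imwrite('pics/g_w.png',p['image'])
for t in ['knob_grip','nozzle']:
    print(t,[(np.round(d['xyz'],3).tolist(),round(d['score'],2)) for d in env.search_frame(p,t)])
print(K,proj(p,[*K,.156]),proj(p,[*C,.13]))
s=env.read_state(); print(s['clock'],s['position'],s['force'])
p=env.grab_frame('scene'); cv2.imwrite('pics/g_s.png',p['image'][100:310,100:380].repeat(2,0).repeat(2,1))
E
```

```text
knob_grip [([0.491, -0.021, 0.152], 0.6)]
nozzle [([0.482, -0.027, 0.136], 0.61)]
[ 0.49788519 -0.02558267] (np.float64(280.0048747483896), np.float64(220.48687400589657)) (np.float64(279.9190716434416), np.float64(283.17898817184505))
16.775 [ 0.49815602 -0.02474538  0.22986747] [-0.24527377 -0.11750889 -0.51794733]
```

View pics/g_w.png

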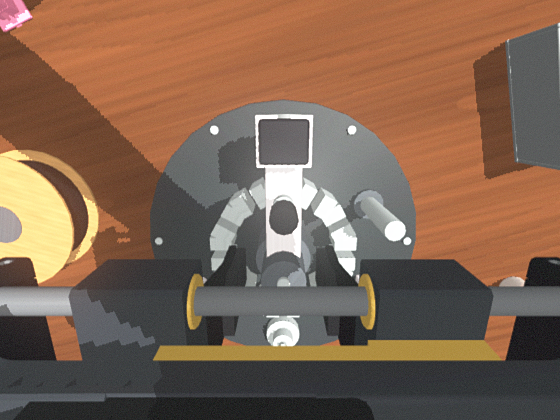

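View pics/g_s.png

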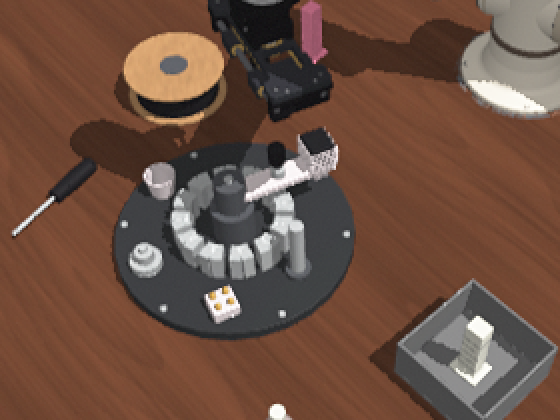

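The knob sits at wrist pixel (284,217), about 2–3 mm to the stop side of the prediction. I'll shift the target and use grip force to refine it.

```bash
python3 - <<'E'
from h import *
C=np.array([.5657,-.0418])
a=np.radians(165); r=np.array([np.cos(a),np.sin(a)]); t=np.array([-r[1],r[0]]); K=C+.071*r
env.gripper_to(.6)
env.move_straight([*K,.20],[-90,0,-15])
print(env.move_straight([*K,.126],rate=.1,force_limit=8))
f0=env.read_state()['force']
env.gripper_to(0,8)
s=env.read_state(); f=s['force']-f0
print(s['clock'],s['opening'],s['opening']*87,s['position'],'F rad,tan,z',f[:2]@r,f[:2]@t,f[2])
p=env.grab_frame('scene'); cv2.imwrite('pics/h_s.png',p['image'][100:310,100:380].repeat(2,0).repeat(2,1))
E
```

```text
False
19.25 0.27188533038516893 23.654023743509697 [ 0.4972572  -0.02340595  0.12616749] F rad,tan,z -0.4626095860314601 -0.00862385108495689 0.7912054624800722
```

View pics/h_s.png

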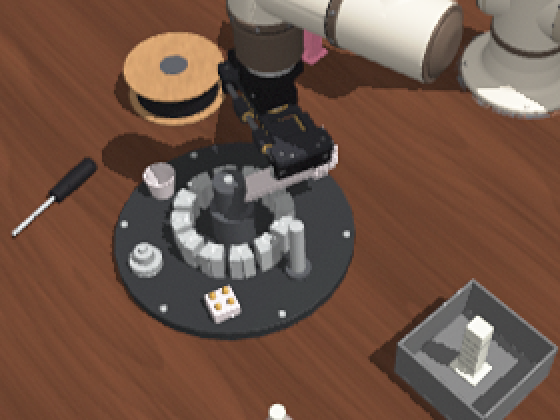

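The knob is gripped (23.7 mm) with near-zero side force. Next is the lift and a first small arc.

```bash
cat >> h.py <<'E'
C=np.array([.5657,-.0418]); RAD=.071
def pose(deg,r=RAD,C=C):
    a=np.radians(165+deg); return C+r*np.array([np.cos(a),np.sin(a)])
def rep(deg,f0=0):
    s=env.read_state(); f=s['force']-f0; a=np.radians(165+deg); r=np.array([np.cos(a),np.sin(a)]); t=np.array([-r[1],r[0]])
    print(deg,'t',round(s['clock'],2),'open',round(s['opening']*87,1),'pos',s['position'].round(4),'rad %.1f tan %.1f z %.1f'%(f[:2]@r,f[:2]@t,f[2]),flush=True)
E
python3 - <<'E'
from h import *
env.gripper_to(0,40); rep(0)
env.move_straight([*pose(0),.141],rate=.05); rep(0)
for d in (5,10,20):
    env.move_straight([*pose(d),.141],[-90,0,-15+d],rate=.06); rep(d)
p=env.grab_frame('scene'); cv2.imwrite('pics/i_s.png',p['image'][100:310,100:380].repeat(2,0).repeat(2,1))
E
```

```text
0 t 19.52 open 22.6 pos [ 0.4973 -0.0234  0.1262] rad 0.7 tan 0.3 z 1.3
0 t 19.97 open 23.0 pos [ 0.4969 -0.0234  0.1406] rad -4.1 tan -0.6 z -7.9
5 t 20.22 open 22.5 pos [ 0.4956 -0.0297  0.1406] rad -4.0 tan 1.1 z -8.6
10 t 20.47 open 22.8 pos [ 0.4949 -0.0356  0.1408] rad -3.7 tan 0.1 z -8.7
20 t 20.82 open 22.7 pos [ 0.4951 -0.0477  0.1409] rad -4.2 tan 1.3 z -9.8
```

View pics/i_s.png

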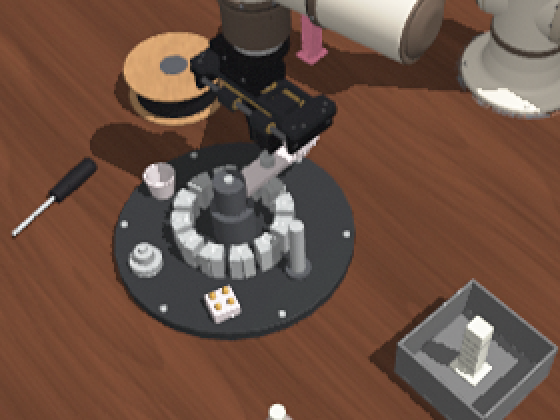

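The head turns with the arm. I'll continue in 10° steps, with a force check at each.

```bash
python3 - <<'E'
from h import *
for d in range(30,171,10):
    env.move_straight([*pose(d,.0705),.141],[-90,0,(-15+d+180)%360-180],rate=.06); rep(d)
    f=env.read_state()['force']
    if np.hypot(*f[:2])>18: print('STOP');break
for n,c in (('scene',np.s_[100:310,100:380]),('top',np.s_[125:255,255:410])):
    p=env.grab_frame(n); cv2.imwrite(f'pics/j_{n}.png',cv2.resize(p['image'][c],None,fx=2.8,fy=2.8))
E
```

```text
30 t 21.23 open 23.0 pos [ 0.4974 -0.0598  0.1409] rad -2.9 tan 0.0 z -9.0
40 t 21.59 open 23.1 pos [ 0.5016 -0.0712  0.1409] rad -3.2 tan 1.4 z -8.0
50 t 21.95 open 22.9 pos [ 0.5078 -0.0818  0.1409] rad -2.7 tan 0.0 z -8.9
60 t 22.31 open 22.6 pos [ 0.5157 -0.0912  0.1409] rad -2.9 tan 0.5 z -8.6
70 t 22.67 open 22.9 pos [ 0.5249 -0.0991  0.1408] rad -3.2 tan -0.1 z -8.6
80 t 23.02 open 22.7 pos [ 0.5354 -0.1053  0.1408] rad -3.6 tan 0.5 z -8.9
90 t 23.38 open 22.5 pos [ 0.5468 -0.1095  0.1408] rad -4.1 tan 0.8 z -9.0
100 t 23.74 open 22.7 pos [ 0.5587 -0.1118  0.1407] rad -3.0 tan 0.9 z -9.1
110 t 24.1 open 22.6 pos [ 0.571  -0.1119  0.1407] rad -3.7 tan -0.3 z -8.4
120 t 24.46 open 22.8 pos [ 0.5831 -0.11    0.1408] rad -2.5 tan 0.4 z -9.0
130 t 24.82 open 22.7 pos [ 0.5948 -0.1059  0.1409] rad -1.9 tan -0.0 z -8.9
140 t 25.18 open 22.9 pos [ 0.6057 -0.0998  0.1409] rad -0.9 tan 0.0 z -9.4
150 t 25.53 open 22.7 pos [ 0.6153 -0.0919  0.141 ] rad 0.3 tan 0.7 z -8.8
160 t 25.89 open 22.9 pos [ 0.6234 -0.0825  0.1411] rad 0.2 tan -0.1 z -8.4
170 t 26.25 open 23.1 pos [ 0.6297 -0.0718  0.1411] rad 1.8 tan 0.0 z -8.6
```

View pics/j_scene.png

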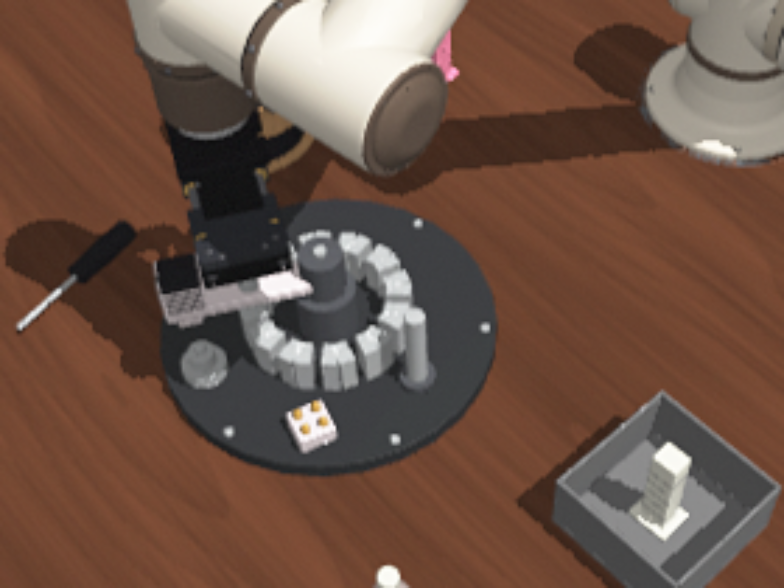

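```bash
python3 - <<'E'
from h import *
env.move_straight([*pose(180,.0705),.141],[-90,0,165],rate=.05); rep(180)
env.dwell(.2); rep(180)
for z in (.137,.134,.132,.130,.128):
    st=env.move_straight([*pose(180,.0705),z],rate=.03); rep(180)
    f=env.read_state()['force']
    if f[2]>1: print('contact');break
for n,c in (('scene',np.s_[100:310,100:380]),('top',np.s_[125:255,255:410])):
    p=env.grab_frame(n); cv2.imwrite(f'pics/k_{n}.png',cv2.resize(p['image'][c],None,fx=2.8,fy=2.8))
E
```

```text
180 t 26.74 open 22.9 pos [ 0.6341 -0.0602  0.1412] rad 2.2 tan 1.0 z -7.8
180 t 26.94 open 22.4 pos [ 0.634  -0.0603  0.1412] rad 3.2 tan 0.9 z -8.8
180 t 27.23 open 22.7 pos [ 0.634  -0.0602  0.137 ] rad 3.1 tan -0.5 z -7.8
180 t 27.48 open 22.9 pos [ 0.634  -0.0602  0.134 ] rad 3.2 tan 0.2 z -6.9
180 t 27.73 open 22.7 pos [ 0.634  -0.0602  0.1321] rad 3.1 tan -1.1 z -7.8
180 t 27.98 open 22.8 pos [ 0.634  -0.0601  0.1301] rad 2.3 tan 0.0 z -6.9
180 t 28.23 open 23.0 pos [ 0.634 -0.06   0.128] rad 3.0 tan -0.4 z -5.9
```

View pics/k_scene.png

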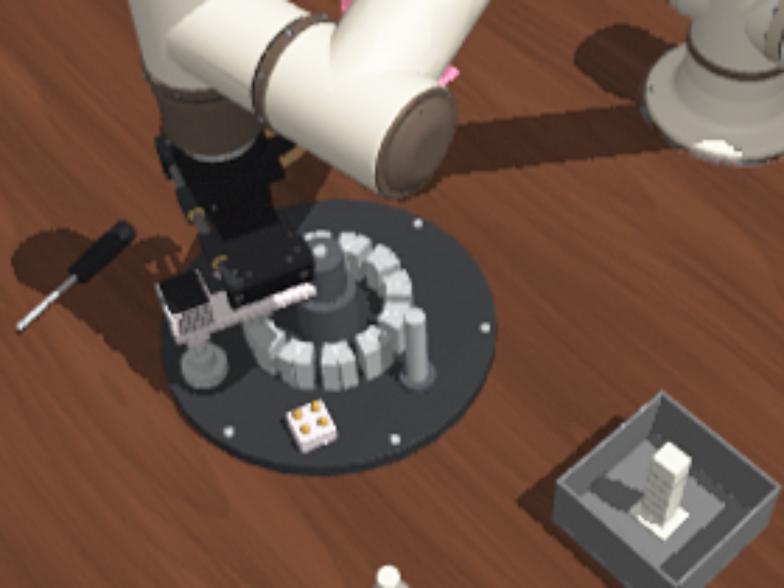

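The spring still pulls down at about 6 N with the plunger 2 mm up, so the pin is in the slot. Next I'll release and withdraw.

```bash
python3 - <<'E'
from h import *
env.gripper_to(.6); env.dwell(.2); rep(180)
env.move_straight([*pose(180,.0705),.25],rate=.15)
env.goto([.45,.12,.30],[-90,0,90]); env.dwell(.3); rep(180)
for n,c in (('scene',np.s_[100:310,60:380]),('top',np.s_[120:260,160:410])):
    p=env.grab_frame(n); np.save(f'k_{n}.npy',p,allow_pickle=True)
    cv2.imwrite(f'pics/l_{n}.png',cv2.resize(p['image'][c],None,fx=2.5 if n=='scene' else 3.2,fy=2.5 if n=='scene' else 3.2,interpolation=2))
    for t in ['knob_grip','nozzle','gauge','print','spool','glue','driver']: print(n,t,[(np.round(d['xyz'],3).tolist(),round(d['score'],2)) for d in env.search_frame(p,t)])
E
```

```text
180 t 29.32 open 51.9 pos [ 0.6338 -0.0601  0.1279] rad 0.1 tan -0.2 z 0.5
180 t 32.14 open 52.3 pos [0.4502 0.1198 0.2998] rad 0.0 tan -0.3 z -0.4
scene knob_grip [([0.552, 0.076, 0.064], 0.49), ([0.634, -0.057, 0.159], 0.4)]
scene nozzle [([0.638, -0.051, 0.118], 0.62)]
scene gauge [([0.699, -0.061, 0.039], 0.69)]
scene print [([0.284, -0.352, 0.052], 0.78), ([0.487, 0.326, 0.061], 0.59), ([0.243, -0.25, 0.07], 0.5), ([0.696, -0.062, 0.039], 0.23)]
scene spool [([0.463, -0.317, 0.055], 0.59)]
scene glue [([0.73, 0.253, 0.069], 0.56)]
scene driver [([0.693, -0.266, 0.021], 0.51)]
top knob_grip [([0.633, -0.056, 0.159], 0.52)]
top nozzle [([0.626, -0.055, 0.127], 0.61), ([0.713, 0.242, 0.068], 0.5)]
top gauge [([0.451, -0.331, 0.058], 0.73)]
top print [([0.279, -0.349, 0.05], 0.66)]
top spool [([0.451, -0.329, 0.056], 0.64)]
top glue [([0.716, 0.24, 0.063], 0.63)]
top driver [([0.687, -0.269, 0.024], 0.55)]
```

View pics/l_scene.png

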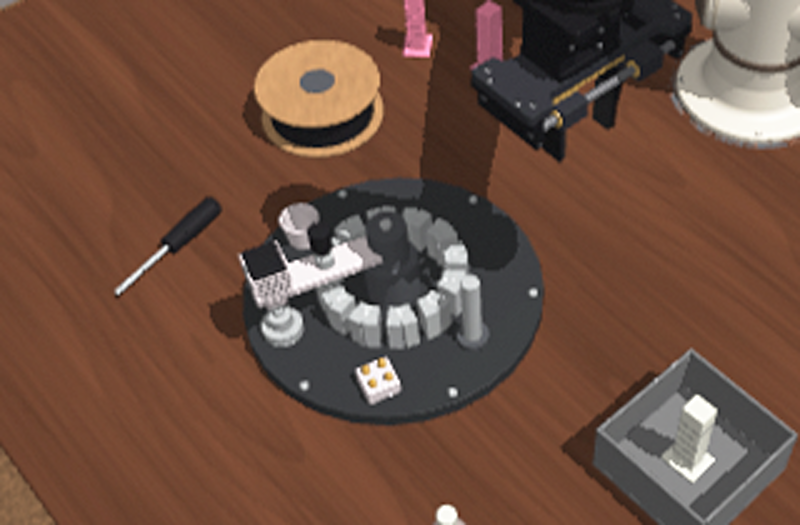

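View pics/l_top.png

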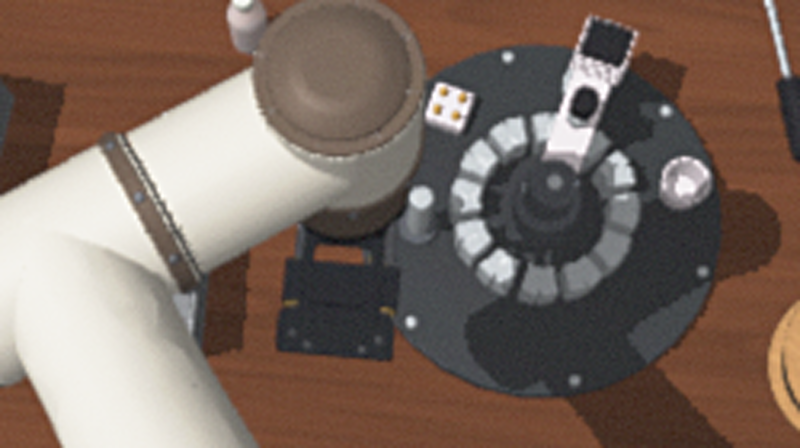

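```bash
python3 - <<'E'
from h import *
for n in('scene','top'):
    p=np.load(f'k_{n}.npy',allow_pickle=True).item()
    K=C+.07*np.array([np.cos(np.radians(-15)),np.sin(np.radians(-15))])
    pts=[proj(p,[*K,z]) for z in (.130,.156,.165)]; print(n,np.round(pts,1))
    u,v=map(int,pts[1]); a=p['image'][v-30:v+30,u-35:u+35]
    cv2.imwrite(f'pics/m_{n}.png',cv2.resize(a,None,fx=8,fy=8,interpolation=0)); print(u-35,v-30)
a=cv2.imread('pics/a_scene.png'); cv2.imwrite('pics/m_0.png',cv2.resize(a[150:210,205:275],None,fx=8,fy=8,interpolation=0))
x=[cv2.imread(f'pics/m_{n}.png') for n in('scene','0')]; cv2.imwrite('pics/m_cmp.png',cv2.resize(np.hstack(x),(800,343)))
E
```

```text
scene [[188.  198.3]
 [186.6 191.8]
 [186.1 189.5]]
151 161
top [[340.5 153.7]
 [341.8 150.5]
 [342.3 149.4]]
306 120
```

View pics/m_cmp.png

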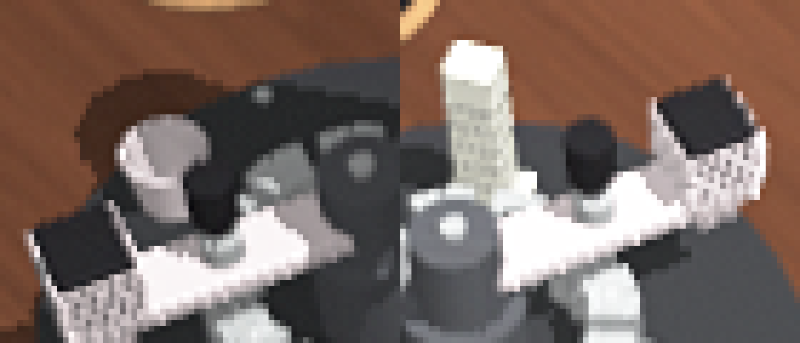

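The knob sits on its collar just as it did at the start. As a direct check, I'll lower the shut fingertips to 160 mm over the knob: a home knob tops out at 156 mm, and one resting on a tooth at 165 mm.

```bash
python3 - <<'E'
from h import *
env.goto([*pose(180,.0705),.25],[-90,0,165]); env.gripper_to(0)
env.move_straight([*pose(180,.0705),.18],rate=.15)
print(env.move_straight([*pose(180,.0705),.160],rate=.03,force_limit=3)); rep(180)
env.move_straight([*pose(180,.0705),.28],rate=.2)
env.goto([.35,.25,.35],[-90,0,90]); env.dwell(.3); rep(180)
p=env.grab_frame('scene'); cv2.imwrite('pics/n_s.png',p['image'])
E
```

```text
False
180 t 37.01 open 0.3 pos [ 0.634  -0.0601  0.1601] rad -0.1 tan 0.2 z 0.3
180 t 39.92 open 0.3 pos [0.3502 0.2499 0.3499] rad 0.3 tan 0.6 z -0.2
```

View pics/n_s.png

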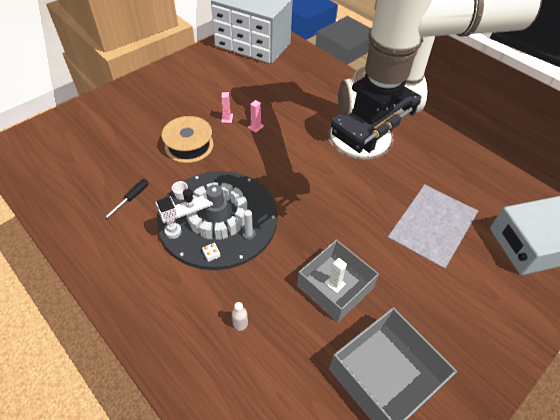

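There was no contact down to 160 mm, so the plunger is home. The head is over the gauge at (172,225), the print is in the small bin at (338,274), and the bystanders have not moved.

```bash
python3 -c "
from h import *
env.close_job()"
```

```text
the job is handed in; nothing more can be done
```

The job is done and handed in at about 40 s of the 64 s allowed.

I gripped the off-white print and set it upright in the smaller scrap bin. Then I pulled the plunger up about 15 mm by its knob and swung the head +180° counter-clockwise, away from the stop post, until the nozzle was over the height gauge. The plunger dropped into the slot there and I released the knob.

- **Plunger:** Before release the spring still pulled down at about 6 N with the plunger 2 mm up, so the pin was in the slot and not on a tooth. After release, shut fingertips lowered to 160 mm over the knob touched nothing. A pin on a tooth would have put the knob top at about 165 mm.
- **Swing:** Side forces stayed under about 4 N throughout.
- **Final picture:** The nozzle is over the gauge, the print stands in the bin, and the spool, bottle, screwdriver and pink look-alikes are where they started.
- **Disagreements:** In the second-to-last pictures the networks put the knob at 159 mm, against 155 mm at the start, which is within their error. One network report also named the spool as the gauge; I ignored it.

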